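# Fit the swivel bearing on an upturned stool seat

## Task

Rebuild the swivel on the upturned stool seat: put the bearing parts from the mat over its spindle, one at a time in this order from the bottom up: the dark bottom race, the brass ball cage, the bright top race, then the blue nylon bush. Lower each part right down so that it sits flat on the one below, without dropping it, and let it go before fetching the next. Leave the tin, the chalk and the screwdriver where they lie.

Things in the scene. Friction and masses are not known exactly. Their poses are not given: they have to be found in the camera images.
- bottom_race_mid (a point): Bottom race of the thrust bearing: dark blue-black steel ring with a grey ball groove in its upper face, outside 56 mm diameter, 9 mm thick, 130 g. Free ring, its axis upright, lying flat on the mat; bore 28 mm. Point: centre of the ring, half-way up; z axis along the bore, up.
- ball_cage_mid (a point): Ball cage: flat brass ring holding eleven bright steel balls, outside 52 mm diameter, 10 mm thick, 70 g. Free ring, its axis upright, lying flat on the mat; bore 28 mm. Point: centre of the ring, half-way up; z axis along the bore, up.
- top_race_mid (a point): Top race of the thrust bearing: plain bright silvery steel ring with a flat upper face, outside 52 mm diameter, 9 mm thick, 100 g. Free ring, its axis upright, lying flat on the mat; bore 28 mm. Point: centre of the ring, half-way up; z axis along the bore, up.
- bush_mid (a point): Nylon bush: bright blue plastic collar, outside 40 mm diameter, 20 mm tall, 25 g. Free ring, its axis upright, lying flat on the mat; bore 28 mm. Point: centre of the ring, half-way up; z axis along the bore, up.
- spindle_foot (a point): Target: foot of the bright steel spindle (25 mm diameter, 42 mm tall, last 6 mm tapering to 16 mm) that stands on a dark steel plate, 150 x 150 x 6 mm, screwed to the plywood underside of an upturned round stool seat (300 mm diameter, blue-grey, fixed, beside the mat, left or right). Point: on the spindle's axis at the plate's top face, 68 mm above the bench; z up along the spindle.
- tack_tin_mid (a point): Bystander: closed red round tin with a cream lid, 51 mm diameter, 21 mm tall, in the middle of the mat among the rings. Point: its centre, half-way up.
- chalk_mid (a point): Bystander: pale tailor's chalk stick, 46 x 12 x 10 mm, near the mat's far edge; long side along its y axis. Point: its centre.
- screwdriver_grip (a point): Bystander: yellow-handled screwdriver, 190 mm long (the handle 95 mm by 26 mm thick, the blade 6 mm), lying across the mat's near edge; its own x axis points from handle to blade. Point: the middle of its handle, 57 mm from the handle's end.
- mat: Green bench mat 320 x 300 x 3 mm, fixed, on which the rings and the three bystanders lie. Origin: centre of its underside; x axis across its 320 mm side, away from the robot.
Mind the look-alikes: they are no part of the job. Of the things that look like the part that bears bush_mid, take the one that is farthest from the robot's base at the start.

How it is judged:
By the outcome, as a careful person would: the job done as asked, in the order asked, and still so for the second after the job is handed in, with the robot touching nothing.
It also fails if it takes over 104 s, if anything falls off the work surface, if the arm or the gripper's body presses on something with over 40 N, if the wrist force passes 120 N, or if a joint passes its speed limit or range.

## Robot

A 6-joint arm with a two-finger parallel gripper is mounted at the origin on the work surface. World frame = base frame: x ahead of the robot, y to its left, z up, the work surface at z = 0. Lengths are in m, angles in degrees, forces in N, time in s.
With the tool pointing down it reaches from about 0.275 to 0.75 m from the base axis. Payload 10.2 kg.
Tool frame: the origin (TCP) lies at the very end of the fingers, on their centre line; the grasp point (between the pads) lies 19 mm behind it; z points along the fingers, x is the direction in which the jaws open and shut, and the axes are right-handed (so a half turn about z gives the same grasp; the last joint's range is limited). The gripper opens to 88 mm and grips with 3 to 60 N. Pads are 18 mm wide; open, the fingers measure 123 mm over their backs; the gripper's body (75 mm by 187 mm) begins 45 mm behind the grasp point.
Start: joints at [-83.045, 17.928, 85.812, -0, 76.261, -12.8], TCP at [0.177, -0.494, 0.239] pointing down, gripper open.
Joint ranges: [-168.41, 168.41], [-55.51, 124.54], [10.69, 146.95], [-70.63, 250.63], [1, 178], [-165.06, 165.06]. Speed limits (degrees/s): [136.94, 136.94, 172.46, 180, 180, 180].

## Interface

Orientations are given as [roll, pitch, yaw] about the fixed x, y, z axes, in that order (R = Rz(yaw) Ry(pitch) Rx(roll)).
In Python, from plant import bot gives the robot as it stands. The module is installed in compiled form; this text tells all that it offers.
- The arm moves only by the tool send_rows, never from a script. Its arguments are lists of equal length, an entry for each row: "delta_pos": the shift along the tool's x, y, z in mm, a list of three; "delta_rot": the turn, a rotation vector about the tool's x, y, z in rad, a list of three. A call has 1 to 10 rows; each row shifts and turns the pose as measured when the row begins, along the tool's axes as they then stand; what a row does not reach is not made up. A row lasts 1/8 s, in which the tool goes at most 62.5 mm and 10.7 degrees, less where a joint would pass 70% of its speed; a pose out of reach is approached as far as the arm can. A call with a gripper value outside its range is refused whole. "jaw" is the finger opening in mm, from 0 to 88.1, set as the call begins (left out, the last holds). The fingers move at their own pace and stop on an object; "grip_force" is the grip in N (left out, the last holds). Time passes only in rows, so rows that do not move let the fingers close. It gives the time, the measured TCP pose, the force and the opening at its end, in the units of the state.
- bot.get_state(): the state, without advancing time (a new reading comes with each control period).
- bot.snapshot(name): name is "scene" or "top"; returns a dict with "image" (384x512x3 uint8, red, green, blue), "intrinsics" (3x3 intrinsics, pixels), "extrinsics" (4x4, takes a point from camera to world coordinates). Camera axes: x right, y up, looking along -z (the intrinsics and any distortion apply to the point x, -y, -z); pixel columns grow to the right and rows downward; lengths in m; the calibration is good to about 2 mm. A picture is of the moment at which its call begins. There is no depth.
- bot.finish_job(): hands the job in, once; it reports no verdict.
The state is a dict: "t": time; "qpos": joint angles; "joint_vel": joint speeds; "joint_efforts": joint torques, N m; "eef_pos": TCP position; "ee_rot": TCP orientation; "force": force on the tool from outside, world axes, zero at the start; "moment": the same for the moment, N m; "width": opening from 0.0 (shut) to 1.0 (fully open).
Only numpy, scipy, OpenCV 4.12 (cv2) and the standard library are available. Lean on these libraries where they do the work, as an engineer would, in place of code of your own. Each camera call takes 0.05 s, during which the arm holds its last target. There are 200 camera calls.

## Working session

There is one attempt and no reset: what is moved stays moved. The work goes in short steps, Python scripts to look and compute and a tool call to move; the robot and the scene stay as the last step left them, time stands still between calls to the robot, and variables do not carry over. Pictures are saved under pics/ and viewed, about 12 in all and at most 16, crops included, and the job is handed in when it is done.

Besides the shell and the picture viewer there is one more tool, called after ">>>" by a JSON object that holds its "op" and its "data", one argument or row to a line. send_rows: Moves the arm, as the interface text tells. Its arguments: {"type":"object","properties":{"delta_pos":{"type":"array"},"delta_rot":{"type":"array"},"jaw":{"type":"number"},"grip_force":{"type":"number"}},"required":["delta_pos","delta_rot"]}

```bash
mkdir -p pics; python3 - <<'E'
from plant import bot
import cv2
for n in("scene","top"):
    s=bot.snapshot(n); cv2.imwrite(f"pics/{n}0.png",s["image"][:,:,::-1]); print(n,s["intrinsics"].tolist(),s["extrinsics"].round(4).tolist(),[k for k in s])
print(bot.get_state())
E
```

```text
scene [[442.37208887635876, 0.0, 255.83372413456462], [0.0, 442.37208887635876, 191.3109354099944], [0.0, 0.0, 1.0]] [[-0.738, -0.5708, 0.36, 0.8641], [0.6747, -0.6152, 0.4078, 0.4686], [-0.0113, 0.5438, 0.8391, 1.0312], [0.0, 0.0, 0.0, 1.0]] ['image', 'intrinsics', 'extrinsics']
top [[367.13467902893774, 0.0, 252.01644020857665], [0.0, 367.13467902893774, 187.95203465882952], [0.0, 0.0, 1.0]] [[-0.0128, 0.9901, -0.1398, 0.3074], [-0.9999, -0.0125, 0.0036, 0.0225], [0.0018, 0.1398, 0.9902, 0.9853], [0.0, 0.0, 0.0, 1.0]] ['image', 'intrinsics', 'extrinsics']
{'t': 0.1, 'qpos': array([-8.30451055e+01,  1.79549762e+01,  8.58472176e+01,  2.19960614e-03,
        7.62621442e+01, -1.28000321e+01]), 'joint_vel': array([-0.04499834,  0.0220579 , -0.09073435,  0.14573298,  0.01929651,
        0.02460853]), 'joint_efforts': array([ 3.07798218e-03, -4.02807176e+01, -2.52647102e+01,  6.95924275e-02,
        3.41666455e-02, -5.35071729e-05]), 'eef_pos': array([ 0.17741885, -0.49389002,  0.2382456 ]), 'ee_rot': array([-1.79983663e+02,  6.22659144e-02, -7.02455881e+01]), 'force': array([-0.62135662,  0.0553765 ,  0.52787622]), 'moment': array([-0.01641638,  0.01009529, -0.03621614]), 'width': 0.9998082968973084}
```

View pics/top0.png

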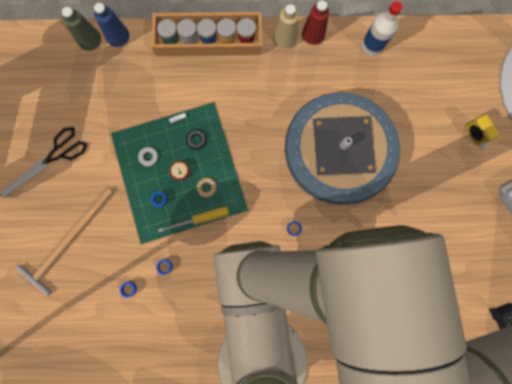

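View pics/scene0.png

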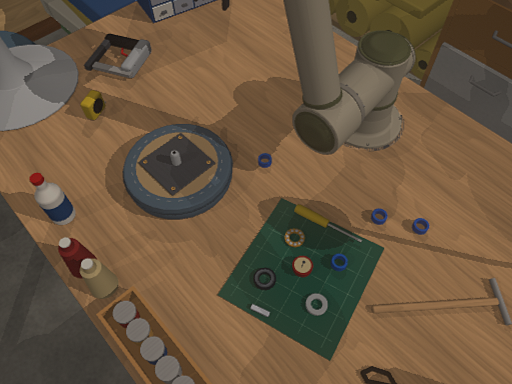

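```bash
cat > h.py <<'E'
import numpy as np, cv2, pickle
from scipy.optimize import least_squares
def proj(s,P):
    T=np.linalg.inv(s["extrinsics"]); p=np.atleast_2d(P)@T[:3,:3].T+T[:3,3]
    K=s["intrinsics"]; return np.c_[K[0,0]*p[:,0]/-p[:,2]+K[0,2], K[1,1]*-p[:,1]/-p[:,2]+K[1,2]]
def back(s,uv,z):
    K=s["intrinsics"];E=s["extrinsics"]; d=E[:3,:3]@np.array([(uv[0]-K[0,2])/K[0,0],-(uv[1]-K[1,2])/K[1,1],-1]); o=E[:3,3]
    return o+d*(z-o[2])/d[2]
def circ(c,r,z,n=72):
    a=np.linspace(0,2*np.pi,n,endpoint=False); return np.c_[c[0]+r*np.cos(a),c[1]+r*np.sin(a),np.full(n,z)]
def overlay(s,box,k,items,f):
    x0,y0,x1,y1=box; im=cv2.resize(s["image"][y0:y1,x0:x1,::-1],None,fx=k,fy=k,interpolation=cv2.INTER_CUBIC)
    for c,r,z,col in items:
        p=(proj(s,circ(c,r,z))+.5-[x0,y0])*k
        cv2.polylines(im,[np.round(p).astype(int)],True,col,1)
    cv2.imwrite(f,im); return im
E
cat > m.py <<'E'
from h import *
from plant import bot
S={n:bot.snapshot(n) for n in("scene","top")}; pickle.dump(S,open("s0.pkl","wb"))
px={"dark":((196,139),(264,278),.012,.028),"brass":((206,187),(294,238),.013,.026),"silver":((148,156),(316,304),.012,.026),"bush":((159,199),(340,262),.023,.02),
"tin":((180,170),(303,266),.024,.0255),"spindle":((347,142),(175,153),.110,.008),"b2":((128,289),(420,226),.02,.02),"b3":((165,267),(379,216),.02,.02),"b4":((294,228),(265,160),.02,.02)}
for k,(t,c,z,r) in px.items():
    a,b=back(S["top"],t,z),back(S["scene"],c,z); print(k,a.round(4),b.round(4),np.hypot(*a[:2]).round(3))
for n,i in(("top",0),("scene",1)):
    it=[(((back(S["top"],v[0],v[2])+back(S["scene"],v[1],v[2]))/2)[:2],v[3],v[2],(255,0,255)) for v in px.values()]
    A=overlay(S[n],(110,100,250,245) if i==0 else (215,195,385,355),4,[],f"pics/{n}_mat.png")
    B=overlay(S[n],(270,85,410,225) if i==0 else (115,110,255,220),4,[],f"pics/{n}_seat.png")
E
python3 m.py
```

```text
dark [0.5816 0.1701 0.012 ] [0.5821 0.1724 0.012 ] 0.606
brass [0.4488 0.1421 0.013 ] [0.4518 0.1456 0.013 ] 0.471
silver [0.5358 0.2997 0.012 ] [0.5363 0.3027 0.012 ] 0.614
bush [0.4169 0.2645 0.023 ] [0.4197 0.2718 0.023 ] 0.494
tin [0.4938 0.2101 0.024 ] [0.4943 0.2178 0.024 ] 0.537
spindle [ 0.5418 -0.215   0.11  ] [ 0.5439 -0.213   0.11  ] 0.583
b2 [0.187  0.3392 0.02  ] [0.1917 0.3439 0.02  ] 0.387
b3 [0.2408 0.2458 0.02  ] [0.2458 0.2534 0.02  ] 0.344
b4 [ 0.3365 -0.0894  0.02  ] [ 0.3393 -0.0837  0.02  ] 0.348
```

View pics/top_mat.png

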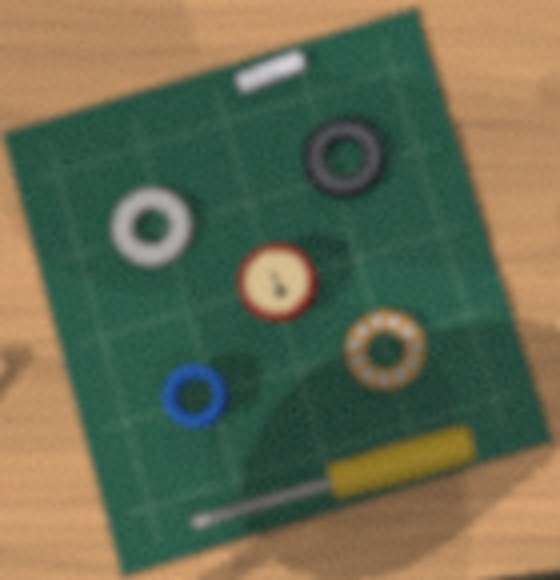

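View pics/top_seat.png

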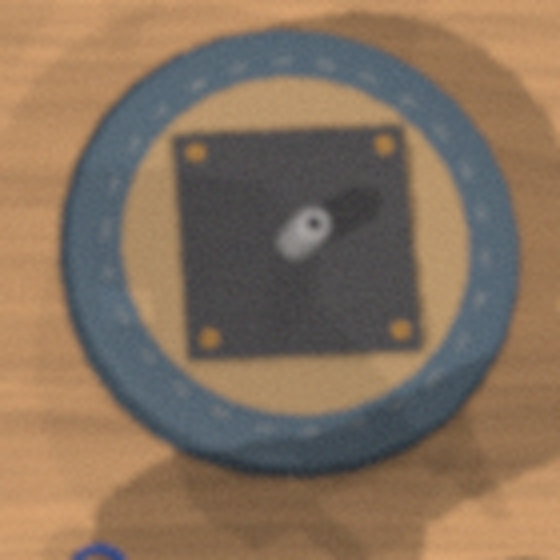

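View pics/scene_seat.png

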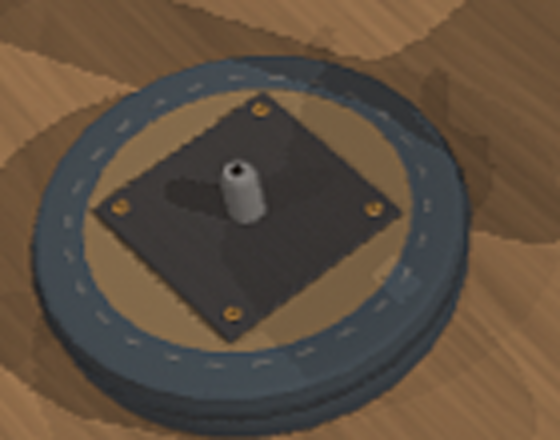

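```bash
cat > m2.py <<'E'
from h import *
S=pickle.load(open("s0.pkl","rb"));t,c=S["top"],S["scene"]
pt=lambda p:((p[0]+.5)/4+109.5,(p[1]+.5)/4+99.5); st=lambda p:((p[0]+.5)/4+269.5,(p[1]+.5)/4+84.5); ss=lambda p:((p[0]+.5)/4+114.5,(p[1]+.5)/4+109.5)
for k,p,z in(("dark",(344,157),.012),("brass",(386,349),.013),("silver",(152,227),.012),("bush",(195,396),.023),("tin",(278,283),.024)): print(k,back(t,pt(p),z).round(4))
print("tip",back(t,st((313,222)),.110).round(4),back(c,ss((237,170)),.110).round(4))
print("plate",np.mean([back(t,st(p),.068) for p in[(174,137),(403,125),(423,347),(190,358)]],0).round(4),np.mean([back(c,ss(p),.068) for p in[(263,94),(402,213),(232,342),(93,210)]],0).round(4))
print("screws",np.mean([back(t,st(p),.068) for p in[(196,152),(385,145),(401,330),(210,338)]],0).round(4),np.mean([back(c,ss(p),.068) for p in[(261,109),(374,209),(233,314),(121,207)]],0).round(4))
# colour blobs for bush/brass/silver in both
for n,s,box in(("top",t,(110,100,250,235)),("scene",c,(225,205,375,345))):
    x0,y0,x1,y1=box;h=cv2.cvtColor(s["image"],cv2.COLOR_RGB2HSV);I=s["image"].astype(int)
    m=np.zeros(h.shape[:2],np.uint8);m[y0:y1,x0:x1]=255
    green=((I[...,1]>I[...,0]*1.35)&(I[...,1]>=I[...,2]*1.0))
    g=cv2.morphologyEx(((~green)*255).astype(np.uint8)&m,cv2.MORPH_OPEN,np.ones((2,2),np.uint8))
    N,_,sts,ce=cv2.connectedComponentsWithStats(g)
    for j in range(1,N):
        b=sts[j]
        if 80<b[4]<900 and b[2]<40: print(n,b.tolist(),"bboxctr",b[0]+b[2]/2-.5,b[1]+b[3]/2-.5,ce[j].round(1),back(s,ce[j],.009).round(4))
E
python3 m2.py
```

```text
dark [0.5819 0.1711 0.012 ]
brass [0.4491 0.1418 0.013 ]
silver [0.5347 0.3007 0.012 ]
bush [0.4179 0.2662 0.023 ]
tin [0.4928 0.2125 0.024 ]
tip [ 0.5465 -0.2174  0.11  ] [ 0.5444 -0.2173  0.11  ]
plate [ 0.5459 -0.2183  0.068 ] [ 0.546  -0.2147  0.068 ]
screws [ 0.546  -0.2186  0.068 ] [ 0.5441 -0.2176  0.068 ]
top [187, 131, 20, 19, 230] bboxctr 196.5 140.0 [196.6 139.9] [0.5799 0.1688 0.009 ]
top [138, 147, 22, 21, 329] bboxctr 148.5 157.0 [148.5 157.2] [0.5332 0.2991 0.009 ]
top [170, 161, 21, 21, 366] bboxctr 180.0 171.0 [180.  171.1] [0.4936 0.2131 0.009 ]
top [196, 178, 22, 21, 335] bboxctr 206.5 188.0 [207. 188.] [0.4466 0.1399 0.009 ]
top [151, 191, 18, 18, 221] bboxctr 159.5 199.5 [159.5 199.6] [0.4169 0.2668 0.009 ]
scene [332, 254, 17, 19, 211] bboxctr 340.0 263.0 [339.8 262.9] [0.4156 0.2703 0.009 ]
scene [293, 256, 22, 23, 397] bboxctr 303.5 267.0 [303.1 266.7] [0.49   0.2157 0.009 ]
scene [254, 269, 23, 22, 346] bboxctr 265.0 279.5 [264.9 279.5] [0.5823 0.1758 0.009 ]
scene [306, 294, 23, 23, 347] bboxctr 317.0 305.0 [317.2 304.9] [0.5348 0.3056 0.009 ]
scene [251, 305, 20, 13, 138] bboxctr 260.5 311.0 [260.6 310.9] [0.6427 0.2258 0.009 ]
```

View pics/scene_mat.png

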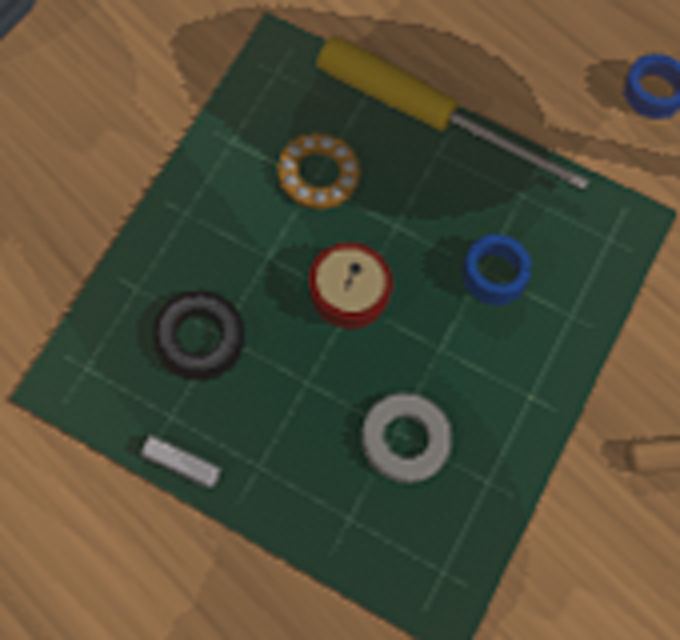

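>>> {"op": "send_rows", "data": {
  "delta_pos": [
    [0, 0, 0],
    [0, 0, 0],
    [-47, -29, 0],
    [-47, -29, 0],
    [-47, -29, 0],
    [-47, -29, 0],
    [-47, -29, 0],
    [-47, -29, 0],
    [-47, -29, 0],
    [-47, -29, 0]
  ],
  "delta_rot": [
    [0, 0, 0.1725],
    [0, 0, 0.1725],
    [0, 0, 0],
    [0, 0, 0],
    [0, 0, 0],
    [0, 0, 0],
    [0, 0, 0],
    [0, 0, 0],
    [0, 0, 0],
    [0, 0, 0]
  ],
  "jaw": 72,
  "grip_force": 10
}}

```text
t: 1.45
eef_pos: [0.4191, -0.1113, 0.238]
ee_rot: [-180.0, 0.1, -91.1]
force: [0.4, 0.1, -0.7]
width: 0.819
```

>>> {"op": "send_rows", "data": {
  "delta_pos": [
    [-47, -27, 18],
    [-47, -27, 18],
    [-47, -27, 18],
    [-47, -27, 18],
    [-47, -27, 18],
    [-47, -27, 18],
    [0, 0, 40],
    [0, 0, 40],
    [0, 0, 15],
    [0, 0, 0]
  ],
  "delta_rot": [
    [0, 0, -0.019],
    [0, 0, 0],
    [0, 0, 0],
    [0, 0, 0],
    [0, 0, 0],
    [0, 0, 0],
    [0, 0, 0],
    [0, 0, 0],
    [0, 0, 0],
    [0, 0, 0]
  ]
}}

```text
t: 2.7
eef_pos: [0.5877, 0.1846, 0.0291]
ee_rot: [-179.8, 0.0, -89.6]
force: [0.4, 0.2, 0.2]
width: 0.814
```

```bash
python3 - <<'E'
from h import *
from plant import bot
S={n:bot.snapshot(n) for n in("scene","top")}
a=overlay(S["top"],(150,90,250,190),4,[],"pics/a.png");b=overlay(S["scene"],(215,230,315,330),4,[],"pics/b.png")
cv2.imwrite("pics/ab1.png",np.hstack([a,b]));print(bot.get_state()["eef_pos"])
E
```

```text
[0.58845889 0.18468005 0.03055574]
```

View pics/ab1.png

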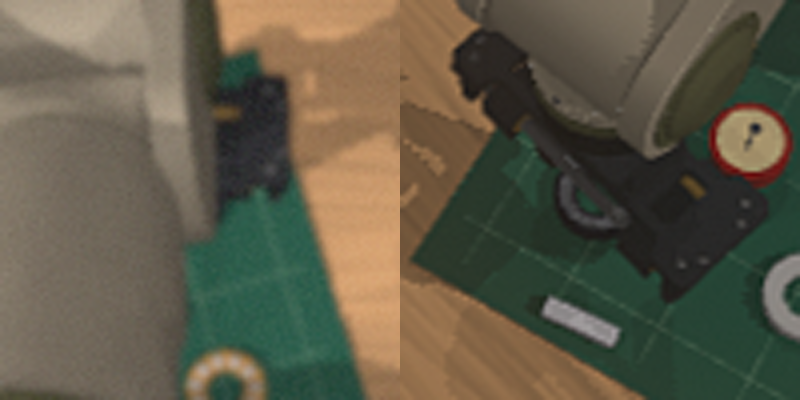

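>>> {"op": "send_rows", "data": {
  "delta_pos": [
    [12.5, 6, 0],
    [0, 0, 0],
    [0, 0, 12],
    [0, 0, 11],
    [0, 0, 0]
  ],
  "delta_rot": [
    [0, 0, 0],
    [0, 0, 0],
    [0, 0, 0],
    [0, 0, 0],
    [0, 0, 0]
  ]
}}

```text
t: 3.42
eef_pos: [0.5836, 0.1709, 0.0088]
ee_rot: [-179.4, 0.0, -89.7]
force: [0.3, 0.4, -0.8]
width: 0.814
```

>>> {"op": "send_rows", "data": {
  "delta_pos": [
    [0, 1.5, 3],
    [0, 0, 0],
    [0, 0, 0],
    [0, 0, 0],
    [0, 0, 0],
    [0, 0, 0]
  ],
  "delta_rot": [
    [-0.01, 0, 0],
    [0, 0, 0],
    [0, 0, 0],
    [0, 0, 0],
    [0, 0, 0],
    [0, 0, 0]
  ],
  "jaw": 50
}}

```text
t: 4.18
eef_pos: [0.582, 0.1711, 0.0054]
ee_rot: [180.0, 0.0, -89.7]
force: [1.4, -0.1, -1.5]
width: 0.638
```

>>> {"op": "send_rows", "data": {
  "delta_pos": [
    [0, 0, 0],
    [0, 0, 0],
    [0, 0, 0],
    [0, 0, 0],
    [0, 0, 0],
    [0, 0, 0],
    [0, 0, 0],
    [0, 0, 0],
    [0, 0, 0],
    [0, 0, 0]
  ],
  "delta_rot": [
    [0, 0, 0],
    [0, 0, -0.174],
    [0, 0, -0.174],
    [0, 0, -0.174],
    [0, 0, -0.174],
    [0, 0, -0.174],
    [0, 0, -0.174],
    [0, 0, -0.174],
    [0, 0, -0.174],
    [0, 0, -0.16]
  ],
  "jaw": 70
}}

```text
t: 5.42
eef_pos: [0.5836, 0.1712, 0.0075]
ee_rot: [-179.9, -0.2, 2.2]
force: [-0.3, -0.8, 0.6]
width: 0.79
```

>>> {"op": "send_rows", "data": {
  "delta_pos": [
    [0, 0, 0],
    [0, 0, 0],
    [0, 0, 0],
    [0, 0, 0],
    [0, 0, 0]
  ],
  "delta_rot": [
    [0, 0, 0],
    [0, 0, 0],
    [0, 0, 0],
    [0, 0, 0],
    [0, 0, 0]
  ],
  "jaw": 50,
  "grip_force": 25
}}

```text
t: 6.05
eef_pos: [0.5837, 0.1712, 0.0078]
ee_rot: [-179.9, -0.3, 1.7]
force: [-0.2, 0.3, -0.3]
width: 0.613
```

>>> {"op": "send_rows", "data": {
  "delta_pos": [
    [0, 0, 0],
    [0, 0, 2],
    [0, 0, 1.5],
    [0, 0, 0]
  ],
  "delta_rot": [
    [0, 0, 0],
    [0, 0, 0.03],
    [0, 0, 0],
    [0, 0, 0]
  ],
  "jaw": 64
}}

```text
t: 6.55
eef_pos: [0.5838, 0.1712, 0.004]
ee_rot: [-179.9, -0.3, -0.2]
force: [-0.2, -0.4, -0.6]
width: 0.725
```

>>> {"op": "send_rows", "data": {
  "delta_pos": [
    [0, 0, 0],
    [0, 0, 0],
    [0, 0, 0],
    [0, 0, 0]
  ],
  "delta_rot": [
    [0, 0, 0],
    [0, 0, 0],
    [0, 0, 0],
    [0, 0, 0]
  ],
  "jaw": 50
}}

```text
t: 7.05
eef_pos: [0.5838, 0.1712, 0.004]
ee_rot: [-179.9, -0.3, -0.2]
force: [-0.8, -0.4, -0.8]
width: 0.616
```

>>> {"op": "send_rows", "data": {
  "delta_pos": [
    [0, 0, -20],
    [0, 0, -45],
    [0, 0, -45],
    [-5, 30, -45],
    [-5, 46, 0],
    [-5, 46, 0],
    [-5, 46, 0],
    [-5, 46, 0],
    [-5, 46, 0],
    [-5, 46, 0]
  ],
  "delta_rot": [
    [0, 0, 0],
    [0, 0, 0],
    [0, 0, 0],
    [0, 0, 0],
    [0, 0, 0],
    [0, 0, 0],
    [0, 0, 0],
    [0, 0, 0],
    [0, 0, 0],
    [0, 0, 0]
  ]
}}

```text
t: 8.3
eef_pos: [0.5466, -0.1414, 0.1773]
ee_rot: [179.9, -1.0, 0.2]
force: [1.0, 0.1, -1.2]
width: 0.617
```

>>> {"op": "send_rows", "data": {
  "delta_pos": [
    [0, 35, 10],
    [0, 25, 10],
    [0, 8, 10],
    [0, 0, 0],
    [0, 0, 0]
  ],
  "delta_rot": [
    [0, 0, 0],
    [0, -0.017, 0],
    [0, 0, 0],
    [0, 0, 0],
    [0, 0, 0]
  ]
}}

```text
t: 8.93
eef_pos: [0.547, -0.2124, 0.1499]
ee_rot: [179.8, -0.1, 0.1]
force: [0.5, 0.2, -2.3]
width: 0.612
```

```bash
python3 - <<'E'
from h import *
from plant import bot
s=bot.snapshot("scene");t=bot.snapshot("top");st=bot.get_state();p=st["eef_pos"];print(p,st["ee_rot"],st["force"])
z=p[2]+.008
a=overlay(s,(125,105,225,205),4,[],"pics/a.png")
b=overlay(s,(125,105,225,205),4,[(p[:2],.014,z,(0,255,255)),(p[:2],.028,z,(0,255,0)),((.5455,-.2175),.008,.110,(255,0,255)),((.5455,-.2175),.0125,.068,(255,0,255))],"pics/b.png")
cv2.imwrite("pics/ab2.png",np.hstack([a,b]))
E
```

```text
[ 0.54696566 -0.21247433  0.14989444] [ 1.79820143e+02 -1.21369318e-01  5.61247157e-02] [-0.17762656  0.47037305 -2.34782545]
```

View pics/ab2.png

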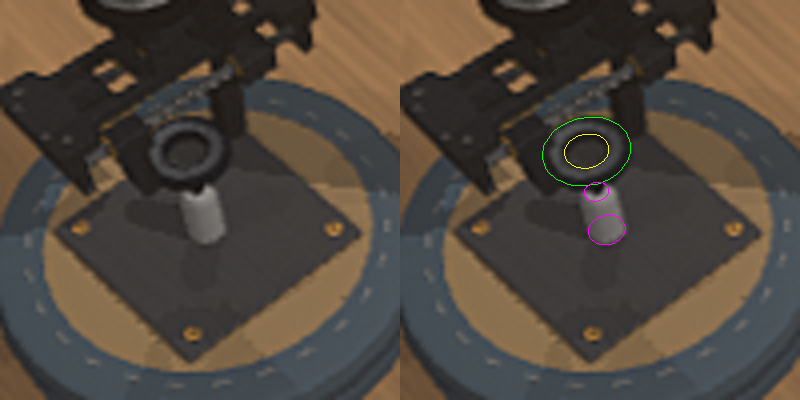

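>>> {"op": "send_rows", "data": {
  "delta_pos": [
    [-2, 5.5, 0],
    [0, 0, 15],
    [0, 0, 15],
    [0, 0, 0],
    [0, 0, 0]
  ],
  "delta_rot": [
    [0.003, 0, 0],
    [0, 0, 0],
    [0, 0, 0],
    [0, 0, 0],
    [0, 0, 0]
  ]
}}

```text
t: 9.65
eef_pos: [0.5448, -0.2173, 0.1175]
ee_rot: [-180.0, -0.1, 0.1]
force: [-0.3, -0.2, -1.1]
width: 0.616
```

```bash
cat > look.py <<'E'
from h import *
from plant import bot
import sys
s=bot.snapshot("scene");st=bot.get_state();p=st["eef_pos"];print(p.round(4),st["ee_rot"].round(2),st["force"].round(1))
h,ro,out=float(sys.argv[2]),float(sys.argv[3]),"pics/"+sys.argv[1]+".png"
z=p[2]+h;sp=(.545,-.218)
B=(140,110,220,190)
a=overlay(s,B,5,[],"pics/a.png")
b=overlay(s,B,5,[(p[:2],.014,z,(0,255,255)),(p[:2],ro,z,(0,255,0)),(sp,.008,.110,(255,0,255)),(sp,.0125,.068,(255,0,255))],"pics/b.png")
cv2.imwrite(out,np.hstack([a,b]))
E
python3 look.py c3 .008 .028
```

```text
[ 0.5448 -0.2173  0.1175] [-1.7996e+02 -8.0000e-02  1.2000e-01] [-0.6  1.  -2.1]
```

View pics/c3.png

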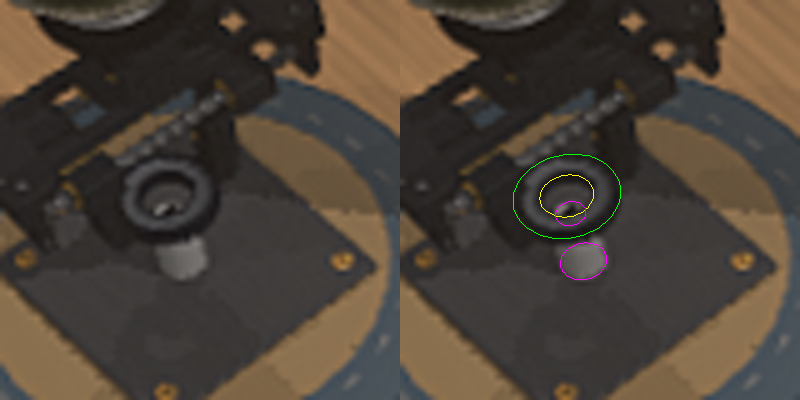

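>>> {"op": "send_rows", "data": {
  "delta_pos": [
    [1, 1.5, 0],
    [0, 0, 5],
    [0, 0, 5],
    [0, 0, 3]
  ],
  "delta_rot": [
    [0, 0, 0],
    [0, 0, 0],
    [0, 0, 0],
    [0, 0, 0]
  ]
}}

```text
t: 10.2
eef_pos: [0.5462, -0.2189, 0.1046]
ee_rot: [-180.0, -0.2, 0.1]
force: [-0.4, 3.3, 7.2]
width: 0.612
```

>>> {"op": "send_rows", "data": {
  "delta_pos": [
    [0, -1.2, -1],
    [0, 0, 2],
    [0, 0, 2]
  ],
  "delta_rot": [
    [0, 0, 0],
    [0, 0, 0],
    [0, 0, 0]
  ]
}}

```text
t: 10.58
eef_pos: [0.5462, -0.2177, 0.1013]
ee_rot: [180.0, -0.2, 0.1]
force: [0.7, 0.5, -0.9]
width: 0.617
```

Contact gone. Continue down.

>>> {"op": "send_rows", "data": {
  "delta_pos": [
    [0, 0, 5],
    [0, 0, 5],
    [0, 0, 5]
  ],
  "delta_rot": [
    [0, 0.003, 0],
    [0, 0, 0],
    [0, 0, 0]
  ]
}}

```text
t: 10.95
eef_pos: [0.5463, -0.2177, 0.0852]
ee_rot: [180.0, -0.3, 0.1]
force: [-0.6, 0.6, -1.3]
width: 0.616
```

>>> {"op": "send_rows", "data": {
  "delta_pos": [
    [0, 0, 5],
    [0, 0, 4],
    [0, 0, 2],
    [0, 0, 0]
  ],
  "delta_rot": [
    [0, -0.005, 0],
    [0, 0, 0],
    [0, 0, 0],
    [0, 0, 0]
  ]
}}

```text
t: 11.45
eef_pos: [0.5462, -0.2176, 0.0728]
ee_rot: [-180.0, 0.0, 0.1]
force: [0.6, -0.2, -1.4]
width: 0.613
```

>>> {"op": "send_rows", "data": {
  "delta_pos": [
    [0, 0, 1.5],
    [0, 0, 1.5],
    [0, 0, 1]
  ],
  "delta_rot": [
    [0, 0, 0],
    [0, 0, 0],
    [0, 0, 0]
  ]
}}

```text
t: 11.82
eef_pos: [0.5463, -0.2178, 0.069]
ee_rot: [180.0, -0.0, 0.1]
force: [-2.3, 1.0, 4.8]
width: 0.613
```

>>> {"op": "send_rows", "data": {
  "delta_pos": [
    [0, 0, 0.5],
    [0, 0, 0]
  ],
  "delta_rot": [
    [0, 0, 0],
    [0, 0, 0]
  ]
}}

```text
t: 12.08
eef_pos: [0.5464, -0.2178, 0.0691]
ee_rot: [180.0, -0.0, 0.1]
force: [-0.2, -0.1, -0.9]
width: 0.613
```

>>> {"op": "send_rows", "data": {
  "delta_pos": [
    [0, 0, 0],
    [0, 0, 0],
    [0, 0, 0],
    [0, 0, -10],
    [0, 0, -40],
    [0, 0, -40]
  ],
  "delta_rot": [
    [0, 0, 0],
    [0, 0, 0],
    [0, 0, 0],
    [0, 0, 0],
    [0, 0, 0],
    [0, 0, 0]
  ],
  "jaw": 66
}}

```text
t: 12.82
eef_pos: [0.5455, -0.2174, 0.1601]
ee_rot: [-179.9, 0.2, 0.1]
force: [0.2, 0.0, 0.6]
width: 0.747
```

>>> {"op": "send_rows", "data": {
  "delta_pos": [
    [-13, -48, 0],
    [-13, -48, 0],
    [-13, -48, 0],
    [-13, -48, 0],
    [-13, -48, 20],
    [-13, -48, 30],
    [-13, -48, 30],
    [0, 0, 20],
    [0, 0, 0]
  ],
  "delta_rot": [
    [0, 0, 0],
    [0, 0, 0],
    [0, 0, 0],
    [0, 0, 0],
    [0, 0, 0],
    [0, 0, 0],
    [0, 0, 0],
    [0, 0, 0],
    [0, 0, 0]
  ]
}}

```text
t: 13.95
eef_pos: [0.4553, 0.1272, 0.067]
ee_rot: [179.8, -0.9, 0.1]
force: [0.1, -0.4, -0.2]
width: 0.746
```

>>> {"op": "send_rows", "data": {
  "delta_pos": [
    [-5, -15.5, 0],
    [0, 0, 30],
    [0, 0, 15],
    [0, 0, 10],
    [0, 0, 0],
    [0, 0, 0]
  ],
  "delta_rot": [
    [0, -0.015, 0],
    [0, 0, 0],
    [0, 0, 0],
    [0, 0, 0],
    [0, 0, 0],
    [0, 0, 0]
  ]
}}

```text
t: 14.7
eef_pos: [0.4536, 0.1439, 0.0154]
ee_rot: [179.8, -0.4, -0.1]
force: [-0.6, 0.5, -0.5]
width: 0.75
```

>>> {"op": "send_rows", "data": {
  "delta_pos": [
    [-3.5, 1, 5],
    [0, 0, 5],
    [0, 0, 1],
    [0, 0, 0]
  ],
  "delta_rot": [
    [0.003, -0.007, 0],
    [0, 0, 0],
    [0, 0, 0],
    [0, 0, 0]
  ]
}}

```text
t: 15.2
eef_pos: [0.4503, 0.1428, 0.0044]
ee_rot: [-180.0, -0.0, -0.1]
force: [0.9, -1.0, 0.7]
width: 0.749
```

>>> {"op": "send_rows", "data": {
  "delta_pos": [
    [0, 0, 0],
    [0, 0, 0],
    [0, 0, 0],
    [0, 0, 0],
    [0, 0, 0]
  ],
  "delta_rot": [
    [0, 0, 0],
    [0, 0, 0],
    [0, 0, 0],
    [0, 0, 0],
    [0, 0, 0]
  ],
  "jaw": 46,
  "grip_force": 10
}}

```text
t: 15.82
eef_pos: [0.4503, 0.1428, 0.0045]
ee_rot: [-180.0, -0.1, -0.1]
force: [-0.7, 0.3, -1.0]
width: 0.579
```

>>> {"op": "send_rows", "data": {
  "delta_pos": [
    [0, 0, 0],
    [0, 0, 0],
    [0, 0, 0],
    [0, 0, 0],
    [0, 0, 0],
    [0, 0, 0],
    [0, 0, 0],
    [0, 0, 0],
    [0, 0, 0],
    [0, 0, 0]
  ],
  "delta_rot": [
    [0, 0, 0],
    [0, 0, 0.174],
    [0, 0, 0.174],
    [0, 0, 0.174],
    [0, 0, 0.174],
    [0, 0, 0.174],
    [0, 0, 0.174],
    [0, 0, 0.174],
    [0, 0, 0.174],
    [0, 0, 0.145]
  ],
  "jaw": 66
}}

```text
t: 17.08
eef_pos: [0.4509, 0.1429, 0.005]
ee_rot: [-179.9, 0.0, -91.1]
force: [-0.5, -0.1, -0.4]
width: 0.75
```

>>> {"op": "send_rows", "data": {
  "delta_pos": [
    [0, 0, 0],
    [0, 0, 0]
  ],
  "delta_rot": [
    [0, 0, 0],
    [0, 0, 0]
  ]
}}

```text
t: 17.32
eef_pos: [0.451, 0.1429, 0.0051]
ee_rot: [-179.8, 0.0, -90.8]
force: [-0.5, 0.2, -0.4]
width: 0.748
```

>>> {"op": "send_rows", "data": {
  "delta_pos": [
    [0, 0.7, 1],
    [0, 0, 0],
    [0, 0, 0],
    [0, 0, 0],
    [0, 0, 0],
    [0, 0, 0]
  ],
  "delta_rot": [
    [0, 0, -0.012],
    [0, 0, 0],
    [0, 0, 0],
    [0, 0, 0],
    [0, 0, 0],
    [0, 0, 0]
  ],
  "jaw": 46,
  "grip_force": 25
}}

```text
t: 18.08
eef_pos: [0.4502, 0.1429, 0.004]
ee_rot: [-179.9, 0.0, -89.9]
force: [-0.2, 1.2, 0.9]
width: 0.581
```

>>> {"op": "send_rows", "data": {
  "delta_pos": [
    [0, 0, -20],
    [0, 0, -45],
    [0, 0, -45],
    [30, -8, -35],
    [46, -12, 0],
    [46, -12, 0],
    [46, -12, 0],
    [46, -12, 0],
    [46, -12, 0],
    [46, -12, 0]
  ],
  "delta_rot": [
    [0, 0, 0],
    [0, 0, 0],
    [0, 0, 0],
    [0, 0, 0],
    [0, 0, 0],
    [0, 0, 0],
    [0, 0, 0],
    [0, 0, 0],
    [0, 0, 0],
    [0, 0, 0]
  ]
}}

```text
t: 19.32
eef_pos: [0.5321, -0.1701, 0.1541]
ee_rot: [-179.9, -0.0, -89.6]
force: [0.4, -0.5, -1.1]
width: 0.58
```

>>> {"op": "send_rows", "data": {
  "delta_pos": [
    [25, -8, 0],
    [8, -3, 10],
    [0, 0, 10],
    [0, 0, 0],
    [0, 0, 0]
  ],
  "delta_rot": [
    [0, 0, 0.007],
    [0, 0, 0],
    [0, 0, 0],
    [0, 0, 0],
    [0, 0, 0]
  ]
}}

```text
t: 19.95
eef_pos: [0.5427, -0.2039, 0.1313]
ee_rot: [180.0, 0.1, -90.0]
force: [0.1, 0.8, -0.6]
width: 0.582
```

>>> {"op": "send_rows", "data": {
  "delta_pos": [
    [13.8, -3.5, 0],
    [0, 0, 0],
    [0, 0, 0]
  ],
  "delta_rot": [
    [0, 0, 0],
    [0, 0, 0],
    [0, 0, 0]
  ]
}}

```text
t: 20.32
eef_pos: [0.5467, -0.2182, 0.132]
ee_rot: [-179.9, 0.1, -90.0]
force: [0.3, -0.1, -1.6]
width: 0.579
```

>>> {"op": "send_rows", "data": {
  "delta_pos": [
    [-0.5, 0.4, 10],
    [0, 0, 8],
    [0, 0, 6],
    [0, 0, 4],
    [0, 0, 3]
  ],
  "delta_rot": [
    [0, 0, 0],
    [0, 0, 0],
    [0, 0, 0],
    [0, 0, 0],
    [0, 0, 0]
  ]
}}

```text
t: 20.95
eef_pos: [0.5461, -0.2172, 0.0985]
ee_rot: [-180.0, 0.1, -90.0]
force: [-0.6, -0.3, -1.2]
width: 0.584
```

>>> {"op": "send_rows", "data": {
  "delta_pos": [
    [0.3, 0, 5],
    [0, 0, 5],
    [0, 0, 4],
    [0, 0, 2],
    [0, 0, 0]
  ],
  "delta_rot": [
    [0, 0, 0],
    [0, 0, 0],
    [0, 0, 0],
    [0, 0, 0],
    [0, 0, 0]
  ]
}}

```text
t: 21.58
eef_pos: [0.5461, -0.2175, 0.0813]
ee_rot: [-180.0, 0.1, -90.0]
force: [-0.1, 0.5, -0.2]
width: 0.579
```

>>> {"op": "send_rows", "data": {
  "delta_pos": [
    [0, 0, 1.5],
    [0, 0, 1],
    [0, 0, 1]
  ],
  "delta_rot": [
    [0, 0, 0],
    [0, 0, 0],
    [0, 0, 0]
  ]
}}

```text
t: 21.95
eef_pos: [0.5463, -0.2176, 0.078]
ee_rot: [-180.0, 0.1, -90.0]
force: [-0.1, -0.2, 4.2]
width: 0.583
```

>>> {"op": "send_rows", "data": {
  "delta_pos": [
    [0, 0, 0.6],
    [0, 0, 0.5]
  ],
  "delta_rot": [
    [0, 0, 0],
    [0, 0, 0]
  ]
}}

```text
t: 22.2
eef_pos: [0.5463, -0.2175, 0.0779]
ee_rot: [-180.0, 0.1, -89.9]
force: [-2.6, 1.4, 5.9]
width: 0.581
```

>>> {"op": "send_rows", "data": {
  "delta_pos": [
    [0, 0, 0],
    [0, 0, 0],
    [0, 0, 0],
    [0, 0, -10],
    [0, 0, -40],
    [0, 0, -35],
    [-20, 0, 0]
  ],
  "delta_rot": [
    [0, 0, 0],
    [0, 0, 0],
    [0, 0, 0],
    [0, 0, 0],
    [0, 0, 0],
    [0, 0, 0],
    [0, 0, 0]
  ],
  "jaw": 66
}}

```text
t: 23.08
eef_pos: [0.5464, -0.1981, 0.1668]
ee_rot: [-179.9, 0.0, -90.0]
force: [-0.6, 0.3, -0.5]
width: 0.751
```

```bash
python3 - <<'E'
from h import *
from plant import bot
s=bot.snapshot("scene")
a=overlay(s,(140,110,220,190),7,[],"pics/d4.png")
E
```

```text
(no output)
```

View pics/d4.png

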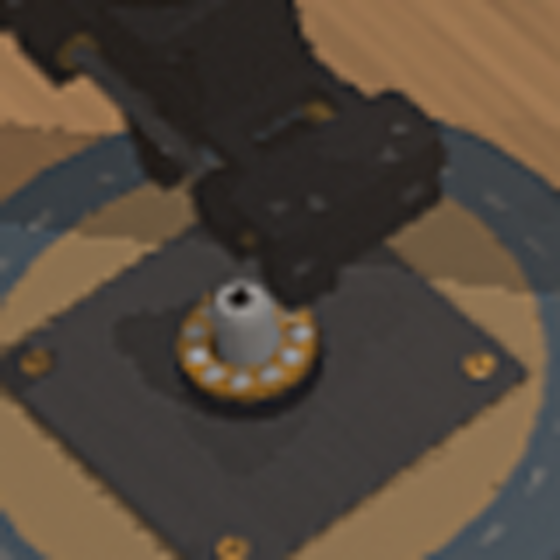

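>>> {"op": "send_rows", "data": {
  "delta_pos": [
    [-50, 1, 0],
    [-50, 1, 0],
    [-50, 1, 0],
    [-50, 1, 0],
    [-50, 1, 0],
    [-50, 1, 0],
    [-50, 1, 20],
    [-50, 1, 30],
    [-50, 1, 30],
    [0, 0, 10]
  ],
  "delta_rot": [
    [0, 0, 0],
    [0, 0, 0],
    [0, 0, 0],
    [0, 0, 0],
    [0, 0, 0],
    [0, 0, 0],
    [0, 0, 0],
    [0, 0, 0],
    [0, 0, 0],
    [0, 0, 0]
  ]
}}

```text
t: 24.38
eef_pos: [0.5257, 0.2749, 0.0642]
ee_rot: [179.0, 0.3, -89.6]
force: [-0.0, -0.8, 0.6]
width: 0.749
```

>>> {"op": "send_rows", "data": {
  "delta_pos": [
    [-26, -10, 0],
    [0, 0, 10],
    [0, 0, 15],
    [0, 0, 10],
    [0, 0, 0],
    [0, 0, 0]
  ],
  "delta_rot": [
    [0.015, 0, 0],
    [0, 0, 0],
    [0, 0, 0],
    [0, 0, 0],
    [0, 0, 0],
    [0, 0, 0]
  ]
}}

```text
t: 25.12
eef_pos: [0.5333, 0.2976, 0.0237]
ee_rot: [179.5, 0.1, -89.8]
force: [-0.1, 0.6, -0.0]
width: 0.751
```

>>> {"op": "send_rows", "data": {
  "delta_pos": [
    [-4.4, -2.2, 0],
    [0, 0, 10],
    [0, 0, 8.5],
    [0, 0, 0],
    [0, 0, 0]
  ],
  "delta_rot": [
    [0.008, 0, 0],
    [0, 0, 0],
    [0, 0, 0],
    [0, 0, 0],
    [0, 0, 0]
  ]
}}

```text
t: 25.75
eef_pos: [0.5359, 0.3024, 0.0044]
ee_rot: [-180.0, 0.1, -89.8]
force: [-1.0, 0.7, -0.1]
width: 0.751
```

>>> {"op": "send_rows", "data": {
  "delta_pos": [
    [0, 0, 0],
    [0, 0, 0],
    [0, 0, 0],
    [0, 0, 0],
    [0, 0, 0]
  ],
  "delta_rot": [
    [0, 0, 0],
    [0, 0, 0],
    [0, 0, 0],
    [0, 0, 0],
    [0, 0, 0]
  ],
  "jaw": 46,
  "grip_force": 10
}}

```text
t: 26.38
eef_pos: [0.536, 0.3024, 0.0047]
ee_rot: [-179.9, 0.1, -89.8]
force: [0.3, 0.1, -1.2]
width: 0.572
```

>>> {"op": "send_rows", "data": {
  "delta_pos": [
    [0, 0, 0],
    [0, 0, 0],
    [0, 0, 0],
    [0, 0, 0],
    [0, 0, 0],
    [0, 0, 0],
    [0, 0, 0],
    [0, 0, 0],
    [0, 0, 0],
    [0, 0, 0]
  ],
  "delta_rot": [
    [0, 0, 0],
    [0, 0, -0.174],
    [0, 0, -0.174],
    [0, 0, -0.174],
    [0, 0, -0.174],
    [0, 0, -0.174],
    [0, 0, -0.174],
    [0, 0, -0.174],
    [0, 0, -0.174],
    [0, 0, -0.145]
  ],
  "jaw": 66
}}

```text
t: 27.62
eef_pos: [0.5369, 0.3027, 0.0059]
ee_rot: [-179.9, -0.2, 1.2]
force: [0.7, -0.4, 0.0]
width: 0.747
```

>>> {"op": "send_rows", "data": {
  "delta_pos": [
    [0, 0, 0],
    [0, 0, 0]
  ],
  "delta_rot": [
    [0, 0, 0],
    [0, 0, 0]
  ]
}}

```text
t: 27.88
eef_pos: [0.5371, 0.3027, 0.0061]
ee_rot: [-179.9, -0.2, 1.0]
force: [0.3, 0.4, 0.1]
width: 0.748
```

>>> {"op": "send_rows", "data": {
  "delta_pos": [
    [-1, 0.3, 2],
    [0, 0, 0]
  ],
  "delta_rot": [
    [0, -0.003, 0.015],
    [0, 0, 0]
  ]
}}

```text
t: 28.12
eef_pos: [0.536, 0.3024, 0.0039]
ee_rot: [-179.8, -0.0, -0.1]
force: [0.2, -0.2, 0.1]
width: 0.746
```

>>> {"op": "send_rows", "data": {
  "delta_pos": [
    [0, 0, 0],
    [0, 0, 0],
    [0, 0, 0],
    [0, 0, 0],
    [0, 0, 0],
    [0, 0, 0]
  ],
  "delta_rot": [
    [0, 0, 0],
    [0, 0, 0],
    [0, 0, 0],
    [0, 0, 0],
    [0, 0, 0],
    [0, 0, 0]
  ],
  "jaw": 46,
  "grip_force": 25
}}

```text
t: 28.88
eef_pos: [0.536, 0.3024, 0.0039]
ee_rot: [-179.8, -0.0, -0.2]
force: [0.5, -0.1, -0.2]
width: 0.582
```

>>> {"op": "send_rows", "data": {
  "delta_pos": [
    [0, 0, -20],
    [0, 0, -45],
    [0, 0, -45],
    [0, 30, -35],
    [1, 48, 0],
    [1, 48, 0],
    [1, 48, 0],
    [1, 48, 0],
    [1, 48, 0],
    [1, 48, 0]
  ],
  "delta_rot": [
    [0, 0, 0],
    [0, 0, 0],
    [0, 0, 0],
    [0, 0, 0],
    [0, 0, 0],
    [0, 0, 0],
    [0, 0, 0],
    [0, 0, 0],
    [0, 0, 0],
    [0, 0, 0]
  ]
}}

```text
t: 30.12
eef_pos: [0.5418, -0.0227, 0.1664]
ee_rot: [-179.8, -0.9, 0.1]
force: [0.8, -0.2, -0.2]
width: 0.577
```

>>> {"op": "send_rows", "data": {
  "delta_pos": [
    [1, 48, 0],
    [1, 48, 0],
    [1, 48, 0],
    [1, 25, 0],
    [0, 8, 10],
    [0, 0, 10],
    [0, 0, 0],
    [0, 0, 0]
  ],
  "delta_rot": [
    [0, -0.015, 0],
    [0, 0, 0],
    [0, 0, 0],
    [0, 0, 0],
    [0, 0, 0],
    [0, 0, 0],
    [0, 0, 0],
    [0, 0, 0]
  ]
}}

```text
t: 31.12
eef_pos: [0.5456, -0.2058, 0.1525]
ee_rot: [180.0, -0.4, 0.0]
force: [0.3, -0.2, -1.1]
width: 0.581
```

>>> {"op": "send_rows", "data": {
  "delta_pos": [
    [0.6, 11.7, 0],
    [0, 0, 10],
    [0, 0, 10],
    [0, 0, 0],
    [0, 0, 0]
  ],
  "delta_rot": [
    [0, -0.006, 0],
    [0, 0, 0],
    [0, 0, 0],
    [0, 0, 0],
    [0, 0, 0]
  ]
}}

```text
t: 31.75
eef_pos: [0.5464, -0.2174, 0.131]
ee_rot: [-180.0, 0.0, 0.1]
force: [0.4, 1.0, -0.8]
width: 0.578
```

Ring bottom ≈ tip − 1 mm; it should seat at tip ≈ 0.088.

>>> {"op": "send_rows", "data": {
  "delta_pos": [
    [-0.1, 0.2, 10],
    [0, 0, 8],
    [0, 0, 6],
    [0, 0, 4],
    [0, 0, 0]
  ],
  "delta_rot": [
    [0, 0, 0],
    [0, 0, 0],
    [0, 0, 0],
    [0, 0, 0],
    [0, 0, 0]
  ]
}}

```text
t: 32.38
eef_pos: [0.5463, -0.2175, 0.101]
ee_rot: [-180.0, 0.0, 0.1]
force: [0.3, 0.2, -0.5]
width: 0.579
```

>>> {"op": "send_rows", "data": {
  "delta_pos": [
    [0, 0, 4],
    [0, 0, 4],
    [0, 0, 2],
    [0, 0, 0],
    [0, 0, 0]
  ],
  "delta_rot": [
    [0, 0, 0],
    [0, 0, 0],
    [0, 0, 0],
    [0, 0, 0],
    [0, 0, 0]
  ]
}}

```text
t: 33.0
eef_pos: [0.5465, -0.2176, 0.0907]
ee_rot: [180.0, -0.0, 0.1]
force: [0.5, 0.2, -1.2]
width: 0.581
```

>>> {"op": "send_rows", "data": {
  "delta_pos": [
    [0, 0, 1],
    [0, 0, 1],
    [0, 0, 0.7]
  ],
  "delta_rot": [
    [0, 0, 0],
    [0, 0, 0],
    [0, 0, 0]
  ]
}}

```text
t: 33.38
eef_pos: [0.5465, -0.2176, 0.0881]
ee_rot: [180.0, -0.0, 0.1]
force: [-0.9, 0.5, 0.1]
width: 0.581
```

>>> {"op": "send_rows", "data": {
  "delta_pos": [
    [0, 0, 0.7],
    [0, 0, 0.7]
  ],
  "delta_rot": [
    [0, 0, 0],
    [0, 0, 0]
  ]
}}

```text
t: 33.62
eef_pos: [0.5466, -0.2176, 0.0878]
ee_rot: [180.0, -0.0, 0.1]
force: [-3.0, 1.4, 8.0]
width: 0.579
```

>>> {"op": "send_rows", "data": {
  "delta_pos": [
    [0, 0, 0],
    [0, 0, 0],
    [0, 0, 0],
    [0, 0, -10],
    [0, 0, -40],
    [0, 0, -30],
    [-6, -25, 0],
    [-13, -48, 0]
  ],
  "delta_rot": [
    [0, 0, 0],
    [0, 0, 0],
    [0, 0, 0],
    [0, 0, 0],
    [0, 0, 0],
    [0, 0, 0],
    [0, 0, 0],
    [0, 0, 0]
  ],
  "jaw": 66
}}

```text
t: 34.62
eef_pos: [0.5278, -0.1457, 0.1728]
ee_rot: [179.8, -0.2, -0.1]
force: [0.5, 0.5, 0.2]
width: 0.748
```

>>> {"op": "send_rows", "data": {
  "delta_pos": [
    [-13, -48, 0],
    [-13, -48, 0],
    [-13, -48, 0],
    [-13, -48, 0],
    [-13, -48, 0],
    [-13, -48, 0],
    [-13, -48, 10],
    [-9, -30, 20],
    [0, 0, 20],
    [0, 0, 0]
  ],
  "delta_rot": [
    [0, 0, 0],
    [0, 0, 0],
    [0, 0, 0],
    [0, 0, 0],
    [0, 0, 0],
    [0, 0, 0],
    [0, 0, 0],
    [0, 0, 0],
    [0, 0, 0],
    [0, 0, 0]
  ],
  "jaw": 56
}}

```text
t: 35.88
eef_pos: [0.4258, 0.2344, 0.1277]
ee_rot: [179.9, -1.0, 0.1]
force: [0.2, -0.3, -0.4]
width: 0.64
```

```bash
python3 - <<'E'
from h import *
from plant import bot
s=bot.snapshot("scene");t=bot.snapshot("top")
a=overlay(s,(140,110,220,190),5,[],"pics/a.png")
b=overlay(s,(290,210,370,290),5,[((.4185,.269),.02,.023,(255,0,255))],"pics/b.png");cv2.imwrite("pics/ab5.png",np.hstack([a,b]))
E
```

View pics/ab5.png

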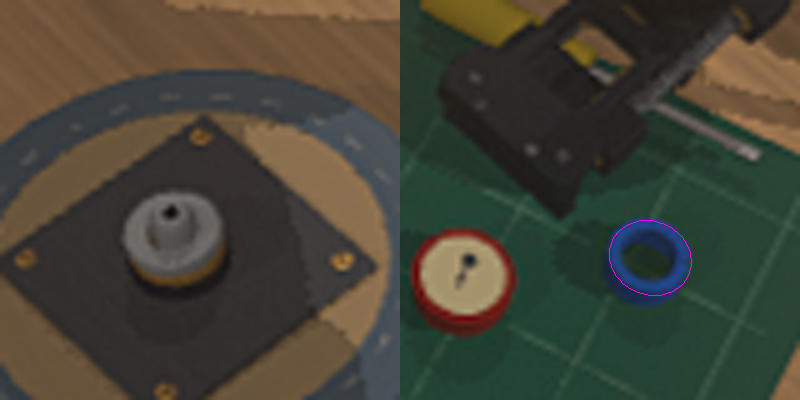

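>>> {"op": "send_rows", "data": {
  "delta_pos": [
    [-7, -34, 0],
    [0, 0, 30],
    [0, 0, 25],
    [0, 0, 15],
    [0, 0, 0],
    [0, 0, 0]
  ],
  "delta_rot": [
    [0, -0.015, 0],
    [0, 0, 0],
    [0, 0, 0],
    [0, 0, 0],
    [0, 0, 0],
    [0, 0, 0]
  ]
}}

```text
t: 36.72
eef_pos: [0.4249, 0.2685, 0.0637]
ee_rot: [-179.9, -0.9, -0.2]
force: [0.9, -0.5, 0.4]
width: 0.636
```

>>> {"op": "send_rows", "data": {
  "delta_pos": [
    [-6, -0.3, 0],
    [0, 0, 20],
    [0, 0, 10],
    [0, 0, 0],
    [0, 0, 0]
  ],
  "delta_rot": [
    [0, -0.015, 0],
    [0, 0, 0],
    [0, 0, 0],
    [0, 0, 0],
    [0, 0, 0]
  ]
}}

```text
t: 37.35
eef_pos: [0.4196, 0.2695, 0.0359]
ee_rot: [-179.8, -0.2, -0.2]
force: [0.6, -0.2, 0.3]
width: 0.636
```

>>> {"op": "send_rows", "data": {
  "delta_pos": [
    [-1, 0.4, 10],
    [0, 0, 10],
    [0, 0, 8],
    [0, 0, 0],
    [0, 0, 0]
  ],
  "delta_rot": [
    [0, -0.003, 0],
    [0, 0, 0],
    [0, 0, 0],
    [0, 0, 0],
    [0, 0, 0]
  ]
}}

```text
t: 37.98
eef_pos: [0.4187, 0.2692, 0.0063]
ee_rot: [-179.7, 0.0, -0.2]
force: [-0.6, 0.1, 0.4]
width: 0.635
```

>>> {"op": "send_rows", "data": {
  "delta_pos": [
    [0, 0, 0],
    [0, 0, 0],
    [0, 0, 0],
    [0, 0, 0],
    [0, 0, 0]
  ],
  "delta_rot": [
    [0, 0, 0],
    [0, 0, 0],
    [0, 0, 0],
    [0, 0, 0],
    [0, 0, 0]
  ],
  "jaw": 34,
  "grip_force": 6
}}

```text
t: 38.6
eef_pos: [0.419, 0.2694, 0.0069]
ee_rot: [-179.7, -0.0, -0.2]
force: [-0.5, 0.0, -0.2]
width: 0.451
```

>>> {"op": "send_rows", "data": {
  "delta_pos": [
    [0, 0, 0],
    [0, 0, 0],
    [0, 0, 0],
    [0, 0, 0],
    [0, 0, 0],
    [0, 0, 0],
    [0, 0, 0],
    [0, 0, 0],
    [0, 0, 0],
    [0, 0, 0]
  ],
  "delta_rot": [
    [0, 0, 0],
    [0, 0, 0.174],
    [0, 0, 0.174],
    [0, 0, 0.174],
    [0, 0, 0.174],
    [0, 0, 0.174],
    [0, 0, 0.174],
    [0, 0, 0.174],
    [0, 0, 0.174],
    [0, 0, 0.145]
  ],
  "jaw": 56
}}

```text
t: 39.85
eef_pos: [0.4192, 0.2694, 0.0071]
ee_rot: [-179.9, 0.3, -91.2]
force: [-0.6, -0.9, -1.0]
width: 0.634
```

>>> {"op": "send_rows", "data": {
  "delta_pos": [
    [0, 0, 0],
    [0, 0, 0]
  ],
  "delta_rot": [
    [0, 0, 0],
    [0, 0, 0]
  ]
}}

```text
t: 40.1
eef_pos: [0.4192, 0.2694, 0.0071]
ee_rot: [-179.9, 0.3, -91.0]
force: [0.1, 0.2, -1.2]
width: 0.636
```

>>> {"op": "send_rows", "data": {
  "delta_pos": [
    [0, 0.1, 0.5],
    [0, 0, 0]
  ],
  "delta_rot": [
    [0, 0.005, -0.016],
    [0, 0, 0]
  ]
}}

```text
t: 40.35
eef_pos: [0.4191, 0.2695, 0.0066]
ee_rot: [-179.9, -0.0, -89.8]
force: [0.1, 0.5, -0.4]
width: 0.635
```

>>> {"op": "send_rows", "data": {
  "delta_pos": [
    [0, 0, 0],
    [0, 0, 0],
    [0, 0, 0],
    [0, 0, 0],
    [0, 0, 0]
  ],
  "delta_rot": [
    [0, 0, 0],
    [0, 0, 0],
    [0, 0, 0],
    [0, 0, 0],
    [0, 0, 0]
  ],
  "jaw": 34,
  "grip_force": 15
}}

```text
t: 40.98
eef_pos: [0.4191, 0.2695, 0.0065]
ee_rot: [-179.9, -0.0, -89.8]
force: [-0.6, -0.9, -0.2]
width: 0.447
```

>>> {"op": "send_rows", "data": {
  "delta_pos": [
    [0, 0, -20],
    [0, 0, -45],
    [0, 0, -45],
    [30, -8, -45],
    [46, -12, 0],
    [46, -12, 0],
    [46, -12, 0],
    [46, -12, 0],
    [46, -12, 0],
    [46, -12, 0]
  ],
  "delta_rot": [
    [0, 0, 0],
    [0, 0, 0],
    [0, 0, 0],
    [0, 0, 0],
    [0, 0, 0],
    [0, 0, 0],
    [0, 0, 0],
    [0, 0, 0],
    [0, 0, 0],
    [0, 0, 0]
  ]
}}

```text
t: 42.22
eef_pos: [0.5019, -0.0434, 0.1677]
ee_rot: [-179.8, -0.1, -89.4]
force: [0.2, -0.0, -0.7]
width: 0.447
```

>>> {"op": "send_rows", "data": {
  "delta_pos": [
    [46, -12, 0],
    [46, -12, 0],
    [40, -10, 0],
    [15, -5, 0],
    [0, 0, 0],
    [0, 0, 0]
  ],
  "delta_rot": [
    [0, 0, 0.007],
    [0, 0, 0],
    [0, 0, 0],
    [0, 0, 0],
    [0, 0, 0],
    [0, 0, 0]
  ]
}}

```text
t: 42.98
eef_pos: [0.5418, -0.1959, 0.1672]
ee_rot: [-179.9, -0.0, -90.0]
force: [-0.5, -0.0, -0.7]
width: 0.449
```

>>> {"op": "send_rows", "data": {
  "delta_pos": [
    [21.5, -4.5, 0],
    [0, 0, 15],
    [0, 0, 15],
    [0, 0, 0],
    [0, 0, 0]
  ],
  "delta_rot": [
    [0, 0, 0],
    [0, 0, 0],
    [0, 0, 0],
    [0, 0, 0],
    [0, 0, 0]
  ]
}}

```text
t: 43.6
eef_pos: [0.5458, -0.2117, 0.1348]
ee_rot: [180.0, 0.1, -89.7]
force: [0.2, 0.6, 0.8]
width: 0.451
```

>>> {"op": "send_rows", "data": {
  "delta_pos": [
    [5.9, -0.5, 0],
    [0, 0, 0],
    [0, 0, 8],
    [0, 0, 0]
  ],
  "delta_rot": [
    [0, 0, 0.004],
    [0, 0, 0],
    [0, 0, 0],
    [0, 0, 0]
  ]
}}

```text
t: 44.1
eef_pos: [0.5466, -0.218, 0.127]
ee_rot: [-180.0, 0.1, -90.0]
force: [0.8, -0.3, -0.6]
width: 0.45
```

Seat expected at tip ≈ 0.0995.

>>> {"op": "send_rows", "data": {
  "delta_pos": [
    [-0.4, 0.3, 5],
    [0, 0, 5],
    [0, 0, 5],
    [0, 0, 3],
    [0, 0, 0]
  ],
  "delta_rot": [
    [0, 0, 0],
    [0, 0, 0],
    [0, 0, 0],
    [0, 0, 0],
    [0, 0, 0]
  ]
}}

```text
t: 44.72
eef_pos: [0.5462, -0.2174, 0.1074]
ee_rot: [-180.0, 0.1, -89.9]
force: [0.1, -0.7, -0.4]
width: 0.444
```

>>> {"op": "send_rows", "data": {
  "delta_pos": [
    [0.2, 0, 3],
    [0, 0, 2],
    [0, 0, 1.2],
    [0, 0, 0]
  ],
  "delta_rot": [
    [0, 0, 0],
    [0, 0, 0],
    [0, 0, 0],
    [0, 0, 0]
  ]
}}

```text
t: 45.22
eef_pos: [0.5463, -0.2177, 0.101]
ee_rot: [-180.0, 0.1, -89.9]
force: [-0.4, 0.6, -0.2]
width: 0.447
```

>>> {"op": "send_rows", "data": {
  "delta_pos": [
    [0, 0, 0.7],
    [0, 0, 0.7],
    [0, 0, 0.7]
  ],
  "delta_rot": [
    [0, 0, 0],
    [0, 0, 0],
    [0, 0, 0]
  ]
}}

```text
t: 45.6
eef_pos: [0.5463, -0.2177, 0.0995]
ee_rot: [-180.0, 0.1, -89.9]
force: [-4.2, 3.0, 8.0]
width: 0.45
```

Contact where expected. Release and retreat.

>>> {"op": "send_rows", "data": {
  "delta_pos": [
    [0, 0, 0],
    [0, 0, 0],
    [0, 0, 0],
    [0, 0, -5],
    [0, 0, -30],
    [0, 0, -40],
    [-30, 10, -20],
    [-40, 20, 0],
    [-40, 20, 0],
    [0, 0, 0]
  ],
  "delta_rot": [
    [0, 0, 0],
    [0, 0, 0],
    [0, 0, 0],
    [0, 0, 0],
    [0, 0, 0],
    [0, 0, 0],
    [0, 0, 0],
    [0, 0, 0],
    [0, 0, 0],
    [0, 0, 0]
  ],
  "jaw": 56
}}

```text
t: 46.85
eef_pos: [0.495, -0.1054, 0.1995]
ee_rot: [-179.8, 0.0, -90.0]
force: [-0.0, -0.2, -0.4]
width: 0.636
```

```bash
python3 - <<'E'
from h import *
from plant import bot
s=bot.snapshot("scene");t=bot.snapshot("top");sp=(.5462,-.2177)
a=overlay(s,(140,110,220,190),5,[],"pics/a.png")
b=overlay(s,(140,110,220,190),5,[(sp,.02,.116,(255,0,255)),(sp,.026,.096,(0,255,0)),(sp,.028,.068,(0,255,255))],"pics/b.png")
cv2.imwrite("pics/ab6.png",np.hstack([a,b]));cv2.imwrite("pics/full6.png",s["image"][:,:,::-1]);print(bot.get_state()["force"])
E
```

```text
[ 0.45744064 -0.01182916 -0.19623646]
```

View pics/ab6.png

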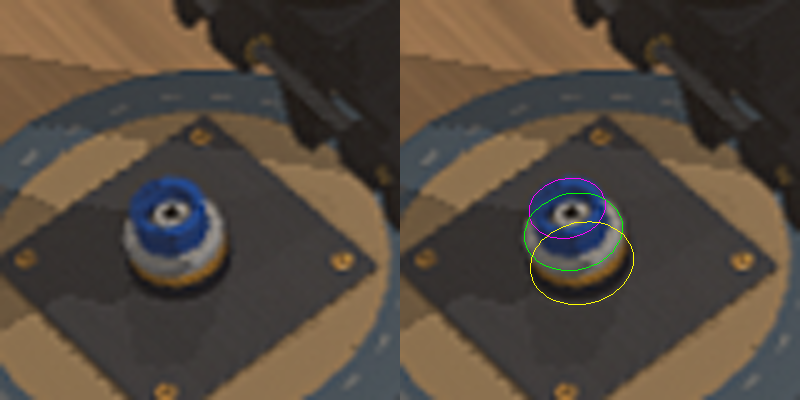

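View pics/full6.png

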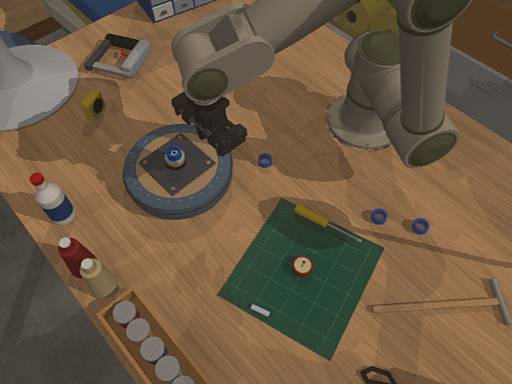

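The stack is complete and its outlines match the expected heights. The tin, chalk, screwdriver and spare bushes haven't moved, and the arm is clear.

```bash
python3 -c "
from plant import bot
print(bot.finish_job())"
```

```text
the job is handed in; nothing more can be done
None
```

The swivel is rebuilt on the spindle: dark bottom race, brass ball cage, bright top race, then the blue bush. I handed the job in at about 47 s of the 104 s allowed. I used the bush on the mat because it was the farthest of the four from the base: 0.49 m, against 0.39 m or less for the others.

- **Seating:** Each part was lowered until light contact (about 5–10 N), within about 1 mm of the tool height I calculated for it. I then released it before fetching the next.
- **Contact on the way:** The bottom race touched the spindle's taper once, at about 8 N. I moved it 1.2 mm sideways and it went down freely.
- **Final check:** The last pictures show the stack matching the expected outlines, with the spindle tip just below the bush's rim. The tin, chalk, screwdriver and the three spare bushes are where they were, and the gripper is clear of everything.
- **Disagreements:** The two cameras differed by 2–7 mm on the first position estimates, so I squeezed each ring from two directions to centre it in the jaws. The gripper's readings for the rings' outside diameters were mostly 1–2 mm under the stated sizes, and I did not find out why.

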